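# Pack the sample rack in its transport case and fasten the hasp

## Robot

A 6-joint arm with a two-finger parallel gripper is mounted at the origin on the work surface. World frame = base frame: x ahead of the robot, y to its left, z up, the work surface at z = 0. Lengths are in m, angles in rad, forces in N, time in s.
With the tool pointing down it reaches from about 0.375 to 0.975 m from the base axis. Payload 3.8 kg.
Tool frame: the origin (TCP) lies between the finger pads, 19 mm behind the fingertips; this is the grasp point; z points along the fingers, y is the line along which they close (so a half turn about z gives the same grasp; the last joint's range is limited). The gripper opens to 88 mm and grips with 3 to 60 N. Pads are 18 mm wide; open, the fingers measure 123 mm over their backs; the gripper's body (75 mm by 187 mm) begins 45 mm behind the grasp point.
Start: joints at [-1.369, 0.264, 1.604, -0, 1.274, -0.037], TCP at [0.16, -0.656, 0.257] pointing down, gripper open.
Joint ranges: [-2.63, 2.63], [-0.94, 2.18], [0.31, 2.57], [-1.31, 4.45], [0, 2.66], [-2.55, 2.55]. Speed limits (rad/s): [2.57, 2.57, 3.14, 3.14, 3.14, 3.14].

## Interface

Orientations are given as a rotation vector (axis times angle).
In Python, from cell import robot gives the robot as it stands.
- The arm moves only by the tool servo_tool, never from a script. Its argument "targets" is a list of rows, each a list of 3 entries, a list of its own where there are three numbers: the shift along the tool's x, y, z in mm, then the turn, a rotation vector about the tool's x, y, z in rad, then the finger opening in mm, from 0 to 88.1. In form: [[[dx, dy, dz], [ax, ay, az], grip], ...]. A call has 1 to 8 rows; each row shifts and turns the commanded pose from where the row before left it, along the tool's axes as they then stand; what a row does not reach is not made up. A row lasts 1/8 s, in which the tool goes at most 62.5 mm and 10.7 degrees, less where a joint would pass 70% of its speed; a pose out of reach is approached as far as the arm can. A call with a gripper value outside its range is refused whole. The fingers move at their own pace and stop on an object; "squeeze" is the grip in N (left out, the last holds). Time passes only in rows, so rows that do not move let the fingers close. It gives the time, the measured TCP pose, the force, the opening and the grip force at its end, in the units of the state.
- robot.read_state(): the state, without advancing time (a new reading comes with each control period).
- robot.grab_frame(name): name is "side" or "top"; returns a dict with "color" (400x640x3 uint8, red, green, blue), "camera_matrix" (3x3 intrinsics, pixels), "origin" and "orientation" of the camera in the world. Camera axes: x right, y up, looking along -z (the intrinsics and any distortion apply to the point x, -y, -z); pixel columns grow to the right and rows downward; lengths in m; the calibration is good to about 2 mm. A picture is of the moment at which its call begins. There is no depth.
- robot.sign_off(): hands the job in; it is judged then, once.
Trained networks look in a picture, given as the dict that the camera call returned (one of the last four; its "shot" number tells which), for a name from the list of things; names that differ only in an ending like _2 or _b are one class to them, and where a whole thing is asked for, a point or a joint stands for the part that bears it (a point fixed in the world has none). Each returns a list of dicts, best first, with "p" (0 to 1); they miss things now and then, are a little off and sometimes report something else, mostly with a low value. They report only what shows in the picture. A call takes as long as a camera call. They do not tell look-alikes from the thing itself.
- robot.find_in(picture, query): "box" ([left, top, width, height] in pixels, round what is visible of it).
- robot.mark_of(picture, query): "location" ([column, row] in pixels: a listed point, or the origin of a listed thing).
The state is a dict: "clock": time; "joint_positions": joint angles; "qd": joint speeds; "joint_efforts": joint torques, N m; "tool_pos": TCP position; "tcp_rot": TCP orientation; "contact_force": force on the tool from outside, world axes, zero at the start; "moment": the same for the moment, N m; "grip_width": opening from 0.0 (shut) to 1.0 (fully open); "grip_force": force on a finger pad.
Only numpy, scipy, OpenCV 4.12 (cv2) and the standard library are available. Lean on these libraries where they do the work, as an engineer would, in place of code of your own. Each camera call takes 0.05 s, during which the arm holds its last target. There are 200 camera calls.

## Task

Draw the rack of sample bottles out from under the clear bench shelf by its end tongue, sliding it along the bench without lifting, and let it go once it stands wholly clear of the shelf. Then take it by its carrying bail, keep it upright, lower it onto the floor of the open transport case before letting go (tongue towards either end), and shut the lid fully with the hasp still swung up, clear of the staple. Last, swing the hasp down over the staple until it lies flat on the case front; leave the other things on the bench undisturbed.

Things in the scene. Friction and masses are not known exactly. Their poses are not given: they have to be found in the camera images.
- shelf: Clear acrylic bench shelf with aluminium edge strips, fixed. Origin on the bench under its centre. Its open front faces its own -x. Deck x -105 to +105 mm, 300 mm wide (y), underside 144 mm and top 156 mm above the bench, on 8 mm side panels at y = -146 and +146 mm. Stock stands on the deck at x > 20 mm only, up to 50 mm above it.
- shelf_edge (a point): Middle of the deck's front edge (shelf x = -105 mm), at underside height 146 mm. Axes as the shelf.
- rack: Stainless rack with eight white bottles fixed in it, loose, 0.4 to 0.8 kg. Origin: centre of its underside; z up. Tray x -65 to +65 mm, 62 mm wide (y), caps 74 mm high. A pull tongue sticks out of its -x end to x = -109; an upright bail spans its width at x = 0, 124 mm high. It starts under the shelf, tongue 63 to 80 mm out beyond the deck's front edge, bail about 30 to 45 mm in under the deck.
- rack_tongue (a point): Grip point of the pull tongue, 17 mm from its free end: rack (-92, 0, 58) mm. The tongue is a solid bar 22 mm wide (rack y), 12 mm thick (z 52 to 64 mm), 45 mm long, free beneath. Axes as the rack.
- rack_bail (a point): Middle of the bail's top bar: rack (0, 0, 118) mm. Bar of 12 mm diameter running along rack y, straight for 32 mm; grip it across, closing along rack x; 44 mm free beneath the bar's centre down to the caps. Axes as the rack.
- rack_back (a point): Bottom middle of the rack's end away from the tongue: rack (65, 0, 0) mm.
- case: Aluminium transport case, fixed. Origin: centre of its underside. Its front (with the staple) faces its own -x, its length runs along its y. Outside 90 mm deep (x), 208 long (y), 90 high; walls 4 mm (82 x 200 mm inside); floor 5 mm up. The rack's length goes along case y, the rack's origin about 22 mm off the case centre, so that the tongue fits. Small black grips stick out 15 mm from its ends.
- case_hinge (a point): Middle of the lid's hinge line, which runs along case y: case (45, 0, 90) mm. Axes as the case.
- lid (a joint): Lid angle, rad: 0 fully shut, 1.57 upright, stop at 2.05; starts 1.75 to 2.0, leaning back. The lid is a shell 90 mm deep, 208 long, 50 high, turning about case_hinge; shut, its flat top is 140 mm above the bench. Stiff hinge (0.45 N m, lid 0.4 kg): it stays where it is left; 3 to 10 N at its free edge moves it.
- hasp (a joint): Hasp angle relative to the lid, rad: 0 hanging flat on the case front over the staple (when the lid is shut), 1.57 sticking straight out forwards, larger is further up, stop at 2.5. Starts 1.2 to 2.0. Stiff hinge (0.06 N m), stays where it is left.
- hasp_hinge (a point): Middle of the hasp's hinge line, on the lid's front; the hinge line runs along case y. With the lid shut it lies at case (-49, 0, 104) mm. Axes turn with the hasp.
- hasp_end (a point): Middle of the hasp strap's free end, 90 mm from its hinge. Steel strap 44 mm wide (along case y), 4 mm thick, with a 10 mm curl along the end; shut, its outer face is 9 mm proud of the case front (5 mm off the hinge line). A slot 16 mm wide from 50 to 78 mm from the hinge takes the staple.
- staple (a point): Outer end of the steel staple, a U loop standing 19 mm out of the case front at its middle, 22 mm high, 6 mm thick: case (-61, 0, 40) mm. With the hasp shut it stands about 10 mm proud of the strap, so push the strap above it or beside it.
- beaker: Glass beaker, 72 mm across, 85 mm high, loose bystander. Origin under its centre.
- reagent: White bottle with grey cap, 64 mm across, 130 mm high, loose bystander. Origin under its centre.
- tipbox: Grey plastic box 70 x 100 x 55 mm, loose bystander. Origin under its centre.
Things that resemble listed ones, but are neither listed nor needed, are in the scene too. Several things have the shape of the case; the one meant has the colours described above.

How it is judged:
By the outcome, as a careful person would: the job done as asked, in the order asked, and still so for the second after the job is handed in, with the robot touching nothing.
It also fails if it takes over 72 s, if anything falls off the work surface, if the arm or the gripper's body presses on something with over 40 N, if the wrist force passes 120 N, or if a joint passes its speed limit or range.

## Working session

There is one attempt and no reset: what is moved stays moved. The work goes in short steps, Python scripts to look and compute and a tool call to move; the robot and the scene stay as the last step left them, time stands still between calls to the robot, and variables do not carry over. Pictures are saved under pics/ and viewed, at most 10 in all, crops included, and the job is handed in when it is done.

Besides the shell and the picture viewer there is one more tool, called after "Request:" by a JSON object that holds its "fn" and its "kwargs", one argument or row to a line. servo_tool: Moves the arm, as the interface text tells. Its arguments: {"type":"object","properties":{"targets":{"type":"array","items":{"type":"array"}},"squeeze":{"type":"number"}},"required":["targets"]}

```bash
ls; mkdir -p pics; cat > h.py <<'E'
import numpy as np, cv2
from scipy.spatial.transform import Rotation as R
from cell import robot
def grab(n, save=None):
    f=robot.grab_frame(n)
    if save: cv2.imwrite(f'pics/{save}.png', f['color'][:,:,::-1])
    return f
def rot(f):
    o=np.array(f['orientation'],float)
    return o if o.shape==(3,3) else R.from_rotvec(o).as_matrix() if o.size==3 else R.from_quat(o).as_matrix()
def ray(f,px):
    K=np.array(f['camera_matrix']); d=f.get('distortion')
    u=cv2.undistortPoints(np.array([[px]],float),K,None if d is None else np.array(d))[0,0]
    v=rot(f)@np.array([u[0],-u[1],-1]); return np.array(f['origin']),v/np.linalg.norm(v)
def proj(f,p):
    K=np.array(f['camera_matrix']); c=rot(f).T@(np.array(p)-np.array(f['origin'])); c=np.array([c[0],-c[1],-c[2]])
    d=f.get('distortion'); 
    return cv2.projectPoints(c.reshape(1,1,3),np.zeros(3),np.zeros(3),K,None if d is None else np.array(d))[0].ravel()
def onz(f,px,z):
    o,v=ray(f,px); return o+v*(z-o[2])/v[2]
def tri(f1,p1,f2,p2):
    a,u=ray(f1,p1); b,v=ray(f2,p2)
    s=np.linalg.lstsq(np.c_[u,-v],b-a,rcond=None)[0]
    P=a+s[0]*u; Q=b+s[1]*v; return (P+Q)/2, np.linalg.norm(P-Q)
E
cat > a.py <<'E'
from h import *
np.set_printoptions(precision=3,suppress=True)
fs=grab('side','side0'); ft=grab('top','top0')
for f in (fs,ft): print({k:(v if k!='color' else v.shape) for k,v in f.items()})
for n in ['shelf_edge','rack','rack_tongue','rack_bail','rack_back','case','case_hinge','hasp_hinge','hasp_end','staple','beaker','reagent','tipbox','shelf']:
    for f,l in ((fs,'side'),(ft,'top')):
        print(n,l,[(np.round(d['location']).tolist(),round(d['p'],2)) for d in robot.mark_of(f,n)][:5])
print(robot.read_state())
E
python3 a.py
```

```text
pics
{'color': (400, 640, 3), 'camera_matrix': array([[421.31 ,   0.   , 319.556],
       [  0.   , 421.31 , 192.884],
       [  0.   ,   0.   ,   1.   ]]), 'origin': array([0.518, 0.808, 1.091]), 'orientation': array([ 0.055, -1.006, -2.812]), 'shot': 1}
{'color': (400, 640, 3), 'camera_matrix': array([[477.377,   0.   , 319.465],
       [  0.   , 477.377, 197.14 ],
       [  0.   ,   0.   ,   1.   ]]), 'origin': array([0.421, 0.001, 1.255]), 'orientation': array([ 0.137, -0.136, -1.569]), 'shot': 2}
shelf_edge side [([363.0, 122.0], 0.8)]
shelf_edge top [([444.0, 234.0], 0.59)]
rack side [([366.0, 143.0], 0.55), ([363.0, 122.0], 0.23)]
rack top [([452.0, 248.0], 0.95)]
rack_tongue side [([373.0, 148.0], 0.65), ([354.0, 277.0], 0.15)]
rack_tongue top [([416.0, 250.0], 0.83)]
rack_bail side [([369.0, 117.0], 0.61)]
rack_bail top []
rack_back side []
rack_back top []
case side [([249.0, 329.0], 0.88), ([353.0, 272.0], 0.66), ([365.0, 120.0], 0.51)]
case top [([167.0, 161.0], 0.59), ([242.0, 254.0], 0.56)]
case_hinge side [([356.0, 275.0], 0.87), ([238.0, 332.0], 0.71), ([371.0, 116.0]
[... 523 characters left out ...]
6.0, 169.0], 0.9)]
reagent side [([300.0, 208.0], 0.91)]
reagent top [([316.0, 178.0], 0.92)]
tipbox side [([305.0, 181.0], 0.91)]
tipbox top [([366.0, 174.0], 0.92)]
shelf side [([360.0, 246.0], 0.37)]
shelf top [([468.0, 231.0], 0.57)]
{'clock': 1.5, 'joint_positions': array([-1.369,  0.264,  1.604, -0.   ,  1.274, -0.037]), 'qd': array([ 0.001,  0.001,  0.   , -0.   ,  0.   ,  0.001]), 'joint_efforts': array([  0.001, -50.204, -35.725,   0.073,   0.018,  -0.   ]), 'tool_pos': array([ 0.16 , -0.656,  0.257]), 'tcp_rot': array([3.119, 0.374, 0.   ]), 'contact_force': array([0.499, 0.828, 0.161]), 'moment': array([-0.026, -0.01 , -0.006]), 'grip_force': 0.0, 'grip_width': 0.9972232070879254}
```

View both.

View pics/top0.png

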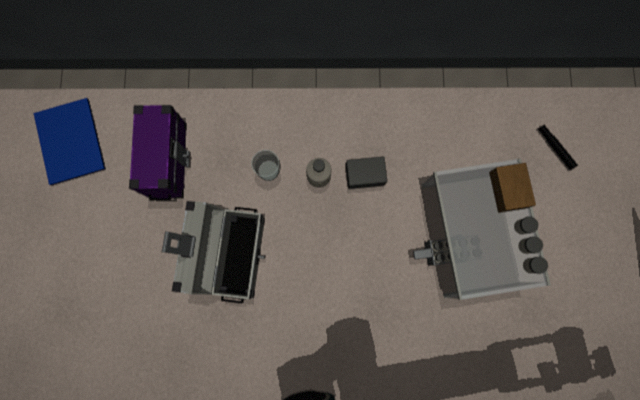

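View pics/side0.png

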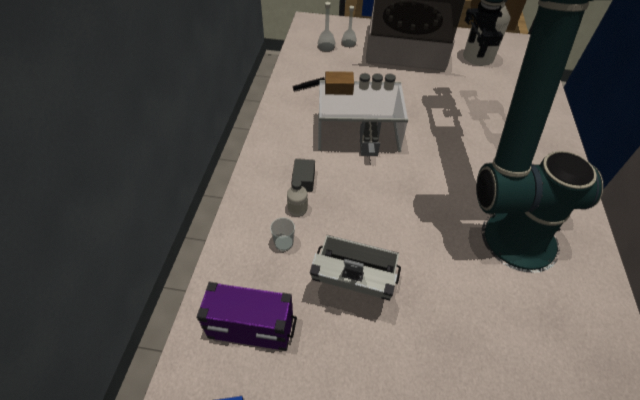

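The top view shows the silver case open at (240,254) with its lid leaning left and the hasp at (178,243). The rack tongue is at (410-425,253), sticking out left of the shelf, whose front edge is near x=440-460. Look-alikes: the purple case at (158,150) is shut and the wrong colour. No other rack or tongue shows; the black pen-like thing at (557,147) isn't one. The choices are the silver case and the rack at (425,253), which I'll check in one close crop.

```bash
cat > b.py <<'E'
from h import *
t=cv2.imread('pics/top0.png'); s=cv2.imread('pics/side0.png')
def crop(im,x,y,w,h,W=400,H=300):
    c=cv2.resize(im[y:y+h,x:x+w],(W,H),interpolation=cv2.INTER_CUBIC)
    c=np.clip(c.astype(float)*1.5,0,255).astype(np.uint8)
    for k in range(0,w,10): cv2.line(c,(int(k*W/w),0),(int(k*W/w),6 if k%50 else 14),(0,255,255),1)
    for k in range(0,h,10): cv2.line(c,(0,int(k*H/h)),(6,int(k*H/h)),(0,255,255),1)
    return c
o=np.vstack([np.hstack([crop(t,400,220,80,60),crop(s,310,90,100,75)]),np.hstack([crop(t,150,185,140,105+15,),crop(s,300,225,120,90)])])
cv2.imwrite('pics/crop1.png',o)
E
python3 b.py
```

```text
(no output)
```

View pics/crop1.png

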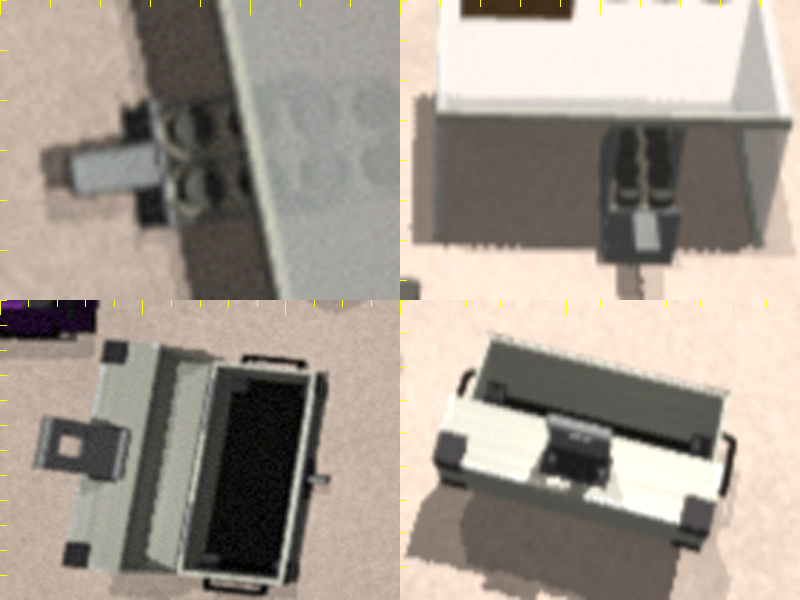

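The crop confirms both. The tongue's top face runs from (414.2,254.8) to (432.4,252.6) in the top view, about 18 px or 45 mm. The silver open case has rim corners (225,211), (261,214), (250,298) and (213,294), with the staple on the right side and the hasp swung up on the lid at left. Next I triangulate.

```bash
cat > c.py <<'E'
from h import *
np.set_printoptions(precision=4,suppress=True)
fs=grab('side'); ft=grab('top')
print('tongue end',*tri(ft,(414.2,254.8),fs,(371.8,152.5)))
print('tongue root',*tri(ft,(432.4,252.6),fs,(371,142.5)))
a=onz(ft,(414.2,254.8),.064);b=onz(ft,(432.4,252.6),.064);print('at z64',a,b,np.linalg.norm(a-b),'rack x dir yaw',np.degrees(np.arctan2(*(b-a)[[1,0]])))
print('tray corners', [onz(ft,p,.03) for p in [(424.5,241),(428,265)]])
print('shelf L',*tri(ft,(434,172),fs,(319.2,118.7)));print('shelf R',*tri(ft,(459,298),fs,(407.5,120.5)))
for z in(.144,.156):
    a=onz(ft,(434,172),z);b=onz(ft,(459,298),z);print('edge z',z,a,b,np.linalg.norm(a-b),'normal yaw',np.degrees(np.arctan2(*(b-a)[[1,0]]))+90)
print('case far-front',*tri(ft,(260.6,213.8),fs,(327,235.5)));print('case near-front',*tri(ft,(249.8,297.8),fs,(397.5,252)))
P=np.array([onz(ft,p,.09) for p in [(225.3,211),(260.6,213.8),(249.8,297.8),(213,293.8)]]);print(P)
M=np.array([[45,-104],[-45,-104],[-45,104],[45,104]])/1000.  # TL,TR,BR,BL case xy; case y ~ -world x
c=P[:,:2].mean(0);H=(P[:,:2]-c).T@M;U,S,Vt=np.linalg.svd(H);Rm=U@np.diag([1,np.linalg.det(U@Vt)])@Vt
yaw=np.arctan2(Rm[1,0],Rm[0,0]);print('case c',c,'yaw',np.degrees(yaw),'res mm',1000*(P[:,:2]-c-M@Rm.T))
for n,f in(('hasp_hinge',ft),('hasp_end',ft),('staple',ft),('case',ft)): pass
C=lambda p:np.r_[c+Rm@np.array(p[:2]),p[2]]
print('staple proj',proj(ft,C((-.061,0,.04))),'expect ~ (262,256)')
for th in(1.75,1.85,1.95,2.05):
    rotp=lambda q:(C((.045+q[0]*np.cos(th)+q[1]*np.sin(th),q[2],.09-q[0]*np.sin(th)+q[1]*np.cos(th))))
    print(th,'hasp hinge',proj(ft,rotp((-.094,.014,0))),'lid corners',proj(ft,rotp((-.09,.05,-.104))),proj(ft,rotp((-.09,.05,.104))),proj(fs,rotp((-.09,.05,-.104))),proj(fs,rotp((-.09,.05,.104))))
    for h in (1.2,1.6,2.0): print('   hasp end',h,proj(ft,rotp((-.094-.09*np.sin(h),.014-.09*np.cos(h),0))))
E
python3 c.py
```

```text
tongue end [ 0.484  -0.234   0.0613] 0.00034670094817533585
tongue root [ 0.49   -0.2787  0.065 ] 0.0013528469157685003
at z64 [ 0.4841 -0.2335  0.064 ] [ 0.4894 -0.2789  0.064 ] 0.045695331624964204 rack x dir yaw -83.33944293621784
tray corners [array([ 0.521 , -0.2679,  0.03  ]), array([ 0.46  , -0.2743,  0.03  ])]
shelf L [ 0.6742 -0.2701  0.1527] 0.00021949780734372494
shelf R [ 0.3811 -0.3135  0.1529] 0.001833599747236755
edge z 0.144 [ 0.6761 -0.2723  0.144 ] [ 0.3817 -0.3162  0.144 ] 0.29763906277306795 normal yaw -81.51223322593941
edge z 0.156 [ 0.6733 -0.2693  0.156 ] [ 0.3821 -0.3128  0.156 ] 0.29442548364772253 normal yaw -81.51223322593941
case far-front [0.5843 0.1465 0.0883] 0.0001978398791649042
case near-front [0.3827 0.1683 0.0893] 0.0022288195175128663
[[0.5914 0.2335 0.09  ]
 [0.5842 0.1463 0.09  ]
 [0.3817 0.1684 0.09  ]
 [0.3913 0.2567 0.09  ]]
case c [0.4871 0.2012] yaw 83.7328100434295 res mm [[-4.0034 -1.0996]
 [-1.4022  1.1686]
 [ 2.8025  0.5416]
 [ 2.6031 -0.6106]]
staple proj [264.5162 257.1681] expect ~ (262,256)
1.75 hasp hinge [197.0999 247.614 ] lid c
[... 202 characters left out ...]
sp hinge [193.6142 247.3025] lid corners [187.668  201.4719] [173.4287 292.3278] [310.7821 271.3742] [394.2949 292.539 ]
   hasp end 1.2 [186.2768 244.7255]
   hasp end 1.6 [169.865  243.0417]
   hasp end 2.0 [157.8098 242.1117]
1.95 hasp hinge [190.4259 247.0383] lid corners [185.6388 201.6981] [171.4333 291.9174] [310.0073 275.2755] [393.3569 296.529 ]
   hasp end 1.2 [178.5068 243.975 ]
   hasp end 1.6 [163.0141 242.4645]
   hasp end 2.0 [152.5386 241.761 ]
2.05 hasp hinge [187.5703 246.8242] lid corners [184.0498 202.0016] [169.9002 291.5444] [309.3252 279.0092] [392.4334 300.325 ]
   hasp end 1.2 [171.2856 243.3195]
   hasp end 1.6 [156.9212 242.0008]
   hasp end 2.0 [148.1287 241.5274]
```

```bash
cat > p.py <<'E'
from h import *
np.set_printoptions(precision=4,suppress=True)
def down(yx,tilt=0):   # tool z down, tool x at world yaw yx (deg); tilt about tool y (deg)
    x=np.array([np.cos(np.radians(yx)),np.sin(np.radians(yx)),0]);z=np.array([0,0,-1.])
    return R.from_matrix(np.c_[x,np.cross(z,x),z])*R.from_rotvec([0,np.radians(tilt),0])
def st():
    s=robot.read_state(); p=np.array(s['tool_pos']);r=R.from_rotvec(s['tcp_rot']);m=r.as_matrix()
    print('t %.2f'%s['clock'],'pos',p,'yaw x %.1f'%np.degrees(np.arctan2(m[1,0],m[0,0])),'z',m[:,2],'F',np.array(s['contact_force']),'grip',round(s['grip_width']*88.1,1),s['grip_force'],'q',s['joint_positions'])
    return p,r
def plan(p,r,wps,g=88):
    """wps: (pos, Rot, n); prints rounded rows; returns the pose the rows lead to"""
    out=[]
    for tp,tr,n in wps:
        for k in range(n,0,-1):
            d=r.inv().apply(np.array(tp)-p)/k*1000; a=(r.inv()*tr).as_rotvec()/k
            d=np.round(d,0 if k>1 else 1);a=np.round(a,2 if k>1 else 3)
            out.append([d.tolist(),a.tolist(),g]); p=p+r.apply(d/1000); r=r*R.from_rotvec(a)
    for i in range(0,len(out),8): print(str(out[i:i+8]).replace(' ','').replace('-0.0,','0,').replace('-0.0]','0]').replace('.0,',',').replace('.0]',']'))
    return p,r
E
cat > d.py <<'E'
from p import *
p,r=st(); T=down(96.66)
p,r=plan(p,r,[((.30,-.40,.32),down(70),6),((.4856,-.2474,.16),T,6),((.4856,-.2474,.058),T,4)])
E
python3 d.py
```

```text
t 1.60 pos [ 0.1597 -0.6558  0.2574] yaw x 13.7 z [ 0.      0.0001 -1.    ] F [ 0.9611 -0.4628 -0.5875] grip 88.0 0.0 q [-1.3689  0.2639  1.604   0.      1.2737 -0.0369]
[[[33,-36,-10],[0,0,-0.16],88],[[38,-30,-11],[0,0,-0.16],88],[[42,-24,-10],[0,0,-0.17],88],[[46,-16,-11],[0,0,-0.16],88],[[48,-9,-10],[0,0,-0.17],88],[[48.6,-0.3,-10.6],[0,0,-0.163],88],[[34,20,27],[0,0,-0.08],88],[[33,23,27],[0,0,-0.08],88]]
[[[31,26,27],[0,0,-0.08],88],[[29,28,26],[0,0,-0.08],88],[[26,30,27],[0,0,-0.07],88],[[24,32.2,26],[0,0,-0.075],88],[[0,0,26],[0,0,0],88],[[0,0,25],[0,0,0],88],[[0,0,26],[0,0,0],88],[[0,0,25],[0,0,0],88]]
```

Request:
{"fn": "servo_tool", "kwargs": {
  "targets": [
    [[33,-36,-10],[0,0,-0.16],88],
    [[38,-30,-11],[0,0,-0.16],88],
    [[42,-24,-10],[0,0,-0.17],88],
    [[46,-16,-11],[0,0,-0.16],88],
    [[48,-9,-10],[0,0,-0.17],88],
    [[48.6,-0.3,-10.6],[0,0,-0.163],88],
    [[34,20,27],[0,0,-0.08],88],
    [[33,23,27],[0,0,-0.08],88]
  ],
  "squeeze": 40
}}

```text
clock: 2.6
tool_pos: [0.3625, -0.3486, 0.2667]
tcp_rot: [2.416, 2.003, 0.0]
contact_force: [-0.2, 0.1, -0.3]
grip_width: 0.998
grip_force: 0.0
```

Request:
{"fn": "servo_tool", "kwargs": {
  "targets": [
    [[31,26,27],[0,0,-0.08],88],
    [[29,28,26],[0,0,-0.08],88],
    [[26,30,27],[0,0,-0.07],88],
    [[24,32.2,26],[0,0,-0.075],88],
    [[0,0,0],[0,0,0],88]
  ]
}}

```text
clock: 3.22
tool_pos: [0.4856, -0.2451, 0.1576]
tcp_rot: [-2.082, -2.347, 0.001]
contact_force: [-0.5, -0.1, -0.4]
grip_width: 1.0
grip_force: 0.0
```

```bash
cat > e.py <<'E'
from p import *
from b import crop
p,r=st()
fs=grab('side','side1');ft=grab('top','top1')
for z in(.058,):
  for q in [(.4856,-.2474,z),p-np.array([0,0,.019])]: print(proj(ft,q),proj(fs,q))
t=cv2.imread('pics/top1.png'); s=cv2.imread('pics/side1.png')
cv2.imwrite('pics/crop2.png',np.hstack([crop(t,380,210,80,60),crop(s,330,105,80,60)]))
plan(p,r,[((.4856,-.2474,.058),down(96.66),5)])
E
python3 e.py
```

```text
t 3.23 pos [ 0.4856 -0.2451  0.1576] yaw x 96.8 z [-0.0037  0.0025 -1.    ] F [-0.4848 -0.1157 -0.3549] grip 88.1 0.0 q [-0.5134  0.105   1.9843  0.0004  1.0568 -0.633 ]
[419.2846 254.2983] [371.5002 150.3953]
[425.3996 252.4215] [374.1996 133.5811]
[[[-1,0,20],[0,0,0],88],[[0,0,20],[0,0,0],88],[[-1,0,20],[0,0,0],88],[[0,0,20],[0,0,0],88],[[-0.6,0.1,19.6],[-0.003,-0.003,0.003],88]]
```

View pics/crop2.png

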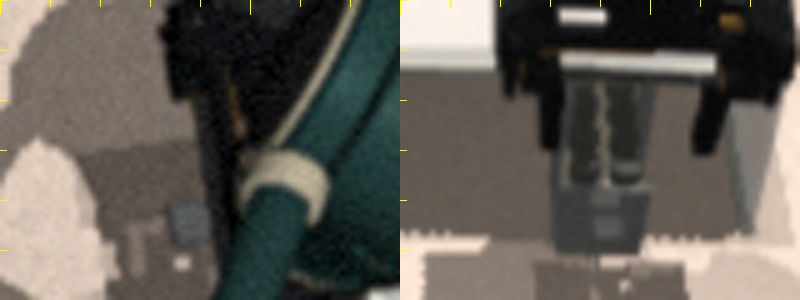

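The side crop shows the open fingers straddling the tongue: tongue at about column 371, fingers at about 360 and 391. This matches the projected grip point, so I descend and grip.

Request:
{"fn": "servo_tool", "kwargs": {
  "targets": [
    [[-1,0,20],[0,0,0],88],
    [[0,0,20],[0,0,0],88],
    [[-1,0,20],[0,0,0],88],
    [[0,0,20],[0,0,0],88],
    [[0,0,19.5],[0,0,0],88],
    [[0,0,0],[0,0,0],88],
    [[0,0,0],[0,0,0],18],
    [[0,0,0],[0,0,0],18]
  ],
  "squeeze": 40
}}

```text
clock: 4.32
tool_pos: [0.4866, -0.2503, 0.062]
tcp_rot: [2.088, 2.344, 0.001]
contact_force: [0.0, 0.4, -0.0]
grip_width: 0.796
grip_force: 0.0
```

Request:
{"fn": "servo_tool", "kwargs": {
  "targets": [
    [[0,0,0],[0,0,0],18],
    [[0,0,0],[0,0,0],18],
    [[0,0,0],[0,0,0],18],
    [[0,0,0],[0,0,0],18]
  ]
}}

```text
clock: 4.82
tool_pos: [0.4858, -0.2493, 0.0605]
tcp_rot: [-2.089, -2.346, 0.0]
contact_force: [-0.5, -0.3, -0.4]
grip_width: 0.337
grip_force: 0.0
```

```bash
python3 -c "
from p import *
st()"
```

```text
t 4.83 pos [ 0.4858 -0.2493  0.0605] yaw x 96.7 z [-0.0001  0.0001 -1.    ] F [-0.4951 -0.3424 -0.433 ] grip 29.7 0.0 q [-0.5198  0.2279  2.0492  0.      0.8647 -0.636 ]
```

Request:
{"fn": "servo_tool", "kwargs": {
  "targets": [
    [[0,0,0],[0,0,0],18],
    [[0,0,0],[0,0,0],18],
    [[0,0,0],[0,0,0],18],
    [[2,0,0],[0,0,0],18],
    [[6,0,0],[0,0,0],18],
    [[10,0,0],[0,0,0],18]
  ]
}}

```text
clock: 5.58
tool_pos: [0.4835, -0.2316, 0.0605]
tcp_rot: [2.09, 2.346, -0.001]
contact_force: [0.1, -3.3, -2.2]
grip_width: 0.242
grip_force: 39.8
```

Request:
{"fn": "servo_tool", "kwargs": {
  "targets": [
    [[16,0,0],[0,0,0],18],
    [[22,0,0],[0,0,0],18],
    [[24,0,0],[0,0,0],18],
    [[24,0,0],[0,0,0],18],
    [[24,0,0],[0,0,0],18],
    [[20,0,0],[0,0,0],18],
    [[14,0,0],[0,0,0],18],
    [[6,0,0],[0,0,0],18]
  ]
}}

```text
clock: 6.58
tool_pos: [0.4658, -0.0814, 0.0604]
tcp_rot: [-2.087, -2.348, 0.001]
contact_force: [-0.6, -3.3, -2.9]
grip_width: 0.242
grip_force: 39.8
```

```bash
cat > e2.py <<'E'
from p import *
from b import crop
p,r=st()
fs=grab('side','side2')
s=cv2.imread('pics/side2.png')
print([(d['location'],round(d['p'],2)) for n in('rack_bail','rack_back') for d in robot.mark_of(fs,n)])
E
python3 e2.py
```

```text
t 6.58 pos [ 0.4658 -0.0814  0.0604] yaw x 96.7 z [-0.0005  0.     -1.    ] F [-0.5704 -3.3258 -2.9112] grip 21.3 39.82120826840401 q [-0.2256  0.1015  2.2006 -0.0001  0.8401 -0.3428]
[([374.3, 151.9], 0.71), ([374.4, 187.4], 0.36), ([368.4, 161.3], 0.6)]
```

Request:
{"fn": "servo_tool", "kwargs": {
  "targets": [
    [[0,0,0],[0,0,0],60],
    [[0,0,0],[0,0,0],60],
    [[0,0,0],[0,0,0],60],
    [[0,0,0],[0,0,0],60],
    [[0,0,-12],[0,0,0],60],
    [[0,0,-30],[0,0,0],60],
    [[10,0,-50],[0,0,0],60],
    [[20,0,-50],[0,0,0],60]
  ]
}}

```text
clock: 7.72
tool_pos: [0.4627, -0.0529, 0.2046]
tcp_rot: [2.09, 2.345, 0.0]
contact_force: [1.0, -0.7, 0.2]
grip_width: 0.682
grip_force: 0.0
```

Request:
{"fn": "servo_tool", "kwargs": {
  "targets": [
    [[30,0,-20],[0,0,0.17],88],
    [[30,5,0],[0,0,0.17],88],
    [[20,5,0],[0,0,0.17],88],
    [[10,0,0],[0,0,0.17],88],
    [[0,0,0],[0,0,0.17],88],
    [[0,0,0],[0,0,0.17],88]
  ]
}}

```text
clock: 8.48
tool_pos: [0.4792, 0.0346, 0.2234]
tcp_rot: [2.971, 1.02, 0.001]
contact_force: [-0.3, -0.3, 0.8]
grip_width: 0.998
grip_force: 0.0
```

```bash
cat > e3.py <<'E'
from p import *
from b import crop
p,r=st()
fs=grab('side','side3');ft=grab('top','top3')
for n in('rack_bail','rack_back','rack_tongue','rack'):
  for l,f in(('s',fs),('t',ft)): print(n,l,[(np.round(d['location'],1).tolist(),round(d['p'],2)) for d in robot.mark_of(f,n)])
t=cv2.imread('pics/top3.png'); s=cv2.imread('pics/side3.png')
cv2.imwrite('pics/crop3.png',np.hstack([crop(t,340,210,120,90),crop(s,310,105,120,90)]))
print('exp bail',proj(ft,(.4766,-.1738,.118)),proj(fs,(.4766,-.1738,.118)))
E
python3 e3.py
```

```text
t 8.47 pos [0.4792 0.0346 0.2234] yaw x 37.9 z [ 0.0008  0.     -1.    ] F [-0.3134 -0.2773  0.7823] grip 87.9 0.0 q [ 0.0202 -0.0848  2.0464 -0.      1.1792  0.9293]
rack_bail s []
rack_bail t [([390.5, 255.8], 0.7)]
rack_back s [([360.7, 246.3], 0.51)]
rack_back t [([411.2, 255.8], 0.64)]
rack_tongue s [([372.9, 189.3], 0.73), ([301.4, 180.6], 0.4)]
rack_tongue t [([351.8, 258.2], 0.57)]
rack s [([370.1, 176.5], 0.54)]
rack t [([384.8, 254.8], 0.85)]
exp bail [393.5452 256.8226] [374.5446 153.4632]
```

View pics/crop3.png

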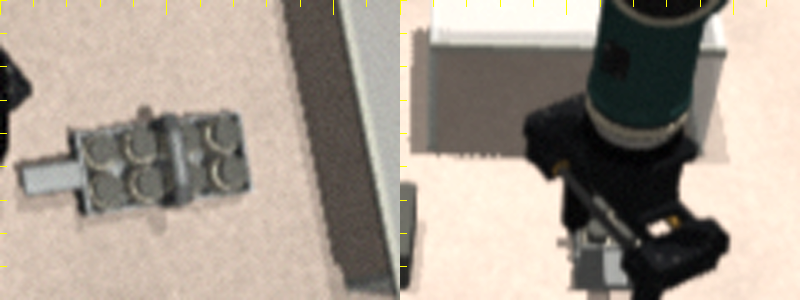

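The top crop shows the rack fully clear of the shelf, with a gap between its back end (413,255) and the deck edge near column 430. The bail bar's middle is at (393.1,258) and the tongue tip at (346.3,264). The arm hides the rack from the side camera.

```bash
cat > e4.py <<'E'
from p import *
p,r=st(); ft=grab('top');fs=grab('side')
b=onz(ft,(393.1,258),.122);t=onz(ft,(346.3,264),.064);d=b-t
print('tri bail (side from before release)',*tri(ft,(393.1,258),fs,(374.3,151.9)))
print(b,t,np.linalg.norm(d[:2]),'rack x yaw',np.degrees(np.arctan2(d[1],d[0])))
B=np.array([.4766,-.1738])
B=(B+b[:2])/2; yaw=(-83.34+np.degrees(np.arctan2(d[1],d[0])))/2; print(B,yaw)
T=down(yaw+90)
plan(p,r,[((B[0],B[1],.2234),T,5),((B[0],B[1],.117),T,5)])
E
python3 e4.py
```

```text
t 8.97 pos [0.4792 0.0343 0.2226] yaw x 38.2 z [ 0.  0. -1.] F [0.1415 0.6884 0.0496] grip 87.9 0.0 q [ 0.0195 -0.0838  2.0471  0.      1.1782  0.9229]
tri bail (side from before release) [ 0.4759 -0.1716  0.1266] 0.004875392504187216
[ 0.4736 -0.1721  0.122 ] [ 0.4619 -0.0648  0.064 ] 0.10794009164537118 rack x yaw -83.77271607207285
[ 0.4751 -0.1729] -83.55635803603643
[[[-26,32,0],[0,0,0.11],88],[[-23,35,0],[0,0,0.11],88],[[-19,37,0],[0,0,0.11],88],[[-14,39,0],[0,0,0.11],88],[[-10.3,39.8,-0.8],[0,0,0.115],88],[[0,0,21],[0,0,0],88],[[0,0,21],[0,0,0],88],[[0,0,21],[0,0,0],88]]
[[[0,0,22],[0,0,0],88],[[0,0,21.4],[0,0,0],88]]
```

Request:
{"fn": "servo_tool", "kwargs": {
  "targets": [
    [[-26,32,0],[0,0,0.11],60],
    [[-23,35,0],[0,0,0.11],60],
    [[-19,37,0],[0,0,0.11],60],
    [[-14,39,0],[0,0,0.11],60],
    [[-10,40,0],[0,0,0.115],60],
    [[0,0,20],[0,0,0],60],
    [[0,0,21],[0,0,0],60],
    [[0,0,21],[0,0,0],60]
  ]
}}

```text
clock: 10.07
tool_pos: [0.4753, -0.1733, 0.1599]
tcp_rot: [3.137, 0.175, 0.0]
contact_force: [-0.5, 0.2, -0.7]
grip_width: 0.676
grip_force: 0.0
```

Request:
{"fn": "servo_tool", "kwargs": {
  "targets": [
    [[0,0,22],[0,0,0],60],
    [[0,0,21],[0,0,0],60],
    [[0,0,0],[0,0,0],8],
    [[0,0,0],[0,0,0],8],
    [[0,0,0],[0,0,0],8],
    [[0,0,0],[0,0,0],8],
    [[0,0,0],[0,0,0],8],
    [[0,0,0],[0,0,0],8]
  ],
  "squeeze": 55
}}

```text
clock: 11.08
tool_pos: [0.4754, -0.1737, 0.1181]
tcp_rot: [3.135, 0.176, 0.0]
contact_force: [-0.9, -3.0, 2.8]
grip_width: 0.114
grip_force: 53.9
```

Request:
{"fn": "servo_tool", "kwargs": {
  "targets": [
    [[0,0,0],[0,0,0],8],
    [[0,0,0],[0,0,0],8]
  ]
}}

```text
clock: 11.32
tool_pos: [0.4756, -0.1736, 0.1181]
tcp_rot: [3.135, 0.176, 0.001]
contact_force: [-2.1, -4.5, 5.0]
grip_width: 0.11
grip_force: 53.6
```

Request:
{"fn": "servo_tool", "kwargs": {
  "targets": [
    [[0,0,-4],[0,0,0],8],
    [[0,0,-10],[0,0,0],8],
    [[0,0,-20],[0,0,0],8],
    [[0,0,-10],[0,0,0],8],
    [[0,0,0],[0,0,0],8]
  ]
}}

```text
clock: 11.95
tool_pos: [0.4758, -0.1729, 0.1621]
tcp_rot: [3.136, 0.176, 0.002]
contact_force: [0.0, -0.0, -6.7]
grip_width: 0.11
grip_force: 55.0
```

```bash
cat > e5.py <<'E'
from p import *
p,r=st()
Rc=83.73; c=np.array([.4871,.2012]); q=np.radians(Rc); cx=np.array([np.cos(q),np.sin(q)]);cy=np.array([-np.sin(q),np.cos(q)])
G=c-.022*cy; print('goal',G)
T=down(Rc)
p,r=plan(p,r,[((p[0],p[1],.255),r,3),((G[0],G[1],.262),T,14)],8)
E
python3 e5.py
```

```text
t 11.95 pos [ 0.4758 -0.1729  0.1621] yaw x 6.4 z [ 0.0015 -0.0003 -1.    ] F [ 0.0474 -0.0344 -6.7318] grip 9.7 54.96641144156456 q [-0.398   0.0254  2.0601  0.0004  1.0547  1.0608]
goal [0.509  0.1988]
[[[0,0,-31],[0,0,0],8],[[0,0,-31],[0,0,0],8],[[0.1,0,-30.9],[0,0,0],8],[[5,-26,-1],[0,0,-0.1],8],[[8,-25,0],[0,0,-0.1],8],[[10,-25,-1],[0,0,-0.1],8],[[13,-23,0],[0,0,-0.1],8],[[15,-22,-1],[0,0,-0.09],8]]
[[[17,-21,0],[0,0,-0.1],8],[[19,-19,-1],[0,0,-0.09],8],[[21,-17,0],[0,0,-0.1],8],[[22,-15,-1],[0,0,-0.09],8],[[23,-13,0],[0,0,-0.1],8],[[25,-10,-1],[0,0,-0.09],8],[[25,-8,0],[0,0,-0.1],8],[[26,-5,-1],[0,0,-0.09],8]]
[[[26.7,-3.1,0],[0.001,0,-0.1],8]]
```

Request:
{"fn": "servo_tool", "kwargs": {
  "targets": [
    [[0,0,-31],[0,0,0],8],
    [[0,0,-31],[0,0,0],8],
    [[0,0,-31],[0,0,0],8],
    [[5,-26,-1],[0,0,-0.1],8],
    [[8,-25,0],[0,0,-0.1],8],
    [[10,-25,-1],[0,0,-0.1],8],
    [[13,-23,0],[0,0,-0.1],8],
    [[15,-22,-1],[0,0,-0.09],8]
  ]
}}

```text
clock: 12.95
tool_pos: [0.4859, -0.0397, 0.2561]
tcp_rot: [-2.998, -0.935, 0.003]
contact_force: [0.7, -0.3, -7.7]
grip_width: 0.112
grip_force: 55.0
```

Request:
{"fn": "servo_tool", "kwargs": {
  "targets": [
    [[17,-21,0],[0,0,-0.1],8],
    [[19,-19,-1],[0,0,-0.09],8],
    [[21,-17,0],[0,0,-0.1],8],
    [[22,-15,-1],[0,0,-0.09],8],
    [[23,-13,0],[0,0,-0.1],8],
    [[25,-10,-1],[0,0,-0.09],8],
    [[25,-8,0],[0,0,-0.1],8],
    [[26,-5,-1],[0,0,-0.09],8]
  ]
}}

```text
clock: 13.95
tool_pos: [0.5052, 0.1727, 0.2599]
tcp_rot: [-2.437, -1.981, 0.004]
contact_force: [0.6, -0.2, -7.6]
grip_width: 0.109
grip_force: 55.0
```

Request:
{"fn": "servo_tool", "kwargs": {
  "targets": [
    [[27,-3,0],[0,0,-0.1],8],
    [[0,0,0],[0,0,0],8],
    [[0,0,0],[0,0,0],8]
  ]
}}

```text
clock: 14.32
tool_pos: [0.5079, 0.1984, 0.2603]
tcp_rot: [-2.339, -2.097, 0.005]
contact_force: [-0.4, -0.1, -8.6]
grip_width: 0.112
grip_force: 55.0
```

```bash
cat > e6.py <<'E'
from p import *
from b import crop
p,r=st()
fs=grab('side','side4');ft=grab('top','top4')
t=cv2.imread('pics/top4.png'); s=cv2.imread('pics/side4.png')
cv2.imwrite('pics/crop4.png',np.hstack([crop(t,150,185,140,105),crop(s,290,190,140,105)]))
plan(p,r,[((.509,.1988,.13),down(83.73),6)],8)
c=np.array([.4871,.2012]);q=np.radians(83.73);Rm=np.array([[np.cos(q),-np.sin(q)],[np.sin(q),np.cos(q)]])
for a in [(.045,-.104),(-.045,-.104),(-.045,.104),(.045,.104)]: w=np.r_[c+Rm@a,.09]; print('rim',proj(ft,w),proj(fs,w))
for a in [(-.109,0,.064),(.065,-.031,0),(.065,.031,0),(-.065,.031,0),(-.065,-.031,0)]:
    w=p+np.r_[down(83.73).apply([0,a[0],0])[:2]*1,0]+np.r_[down(83.73).apply([-a[1],0,0])[:2],a[2]-.118]; print('rack',a,proj(ft,w),proj(fs,w))
E
python3 e6.py
```

```text
t 14.32 pos [0.5079 0.1984 0.2603] yaw x 83.7 z [-0.0025 -0.0016 -1.    ] F [-0.437  -0.0565 -8.622 ] grip 9.9 54.960698783397675 q [ 0.3272  0.0185  1.8769 -0.0008  1.2491  0.4366]
[[[0,0,22],[0,0,0],8],[[0,0,22],[0,0,0],8],[[0,0,22],[0,0,0],8],[[0,0,21],[0,0,0],8],[[0,1,22],[0,0,0],8],[[0.7,0.3,21.3],[-0.002,0.002,0],8]]
rim [224.9035 209.4111] [318.2085 261.4165]
rim [261.0831 213.2524] [326.6332 234.6894]
rim [249.9945 299.0157] [399.3766 252.007 ]
rim [212.7001 294.9266] [394.3311 280.3695]
rack (-0.109, 0, 0.064) [222.747  291.2568] [398.0058 240.8621]
rack (0.065, -0.031, 0) [225.5789 214.3136] [326.5698 248.3349]
rack (0.065, 0.031, 0) [251.7097 217.093 ] [332.3567 229.5293]
rack (-0.065, 0.031, 0) [244.3312 272.7672] [379.5189 240.6407]
rack (-0.065, -0.031, 0) [217.6784 269.8722] [375.2765 260.1821]
```

View pics/crop4.png

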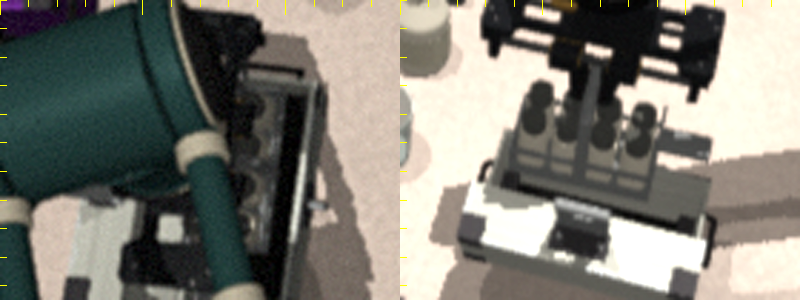

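The crop shows the rack hanging over the open case, tongue towards the robot, tongue tip at side (398,242) against a predicted (398,241). The lid and hasp (about side (494,267)) are clear. I'll lower it with force checks.

Request:
{"fn": "servo_tool", "kwargs": {
  "targets": [
    [[0,0,15],[0,0,0],8],
    [[0,1,15],[0,0,0],8],
    [[0,0,12],[0,0,0],8],
    [[0,0,6],[0,0,0],8],
    [[0,0,5],[0,0,0],8]
  ]
}}

```text
clock: 15.05
tool_pos: [0.5097, 0.1988, 0.208]
tcp_rot: [-2.339, -2.097, 0.0]
contact_force: [0.2, 0.4, -7.6]
grip_width: 0.116
grip_force: 54.9
```

Request:
{"fn": "servo_tool", "kwargs": {
  "targets": [
    [[0,0,4],[0,0,0],8],
    [[0,0,4],[0,0,0],8],
    [[0,0,4],[0,0,0],8]
  ]
}}

```text
clock: 15.42
tool_pos: [0.5099, 0.199, 0.1966]
tcp_rot: [2.339, 2.097, 0.001]
contact_force: [0.3, -0.0, -8.4]
grip_width: 0.113
grip_force: 55.0
```

Request:
{"fn": "servo_tool", "kwargs": {
  "targets": [
    [[0,0,12],[0,0,0],8],
    [[0,0,14],[0,0,0],8],
    [[0,0,14],[0,0,0],8],
    [[0,0,12],[0,0,0],8],
    [[0,0,8],[0,0,0],8],
    [[0,0,5],[0,0,0],8],
    [[0,0,2],[0,0,0],8],
    [[0,0,2],[0,0,0],8]
  ]
}}

```text
clock: 16.42
tool_pos: [0.5101, 0.199, 0.1279]
tcp_rot: [2.339, 2.097, 0.001]
contact_force: [0.3, -0.5, -7.6]
grip_width: 0.11
grip_force: 55.0
```

Request:
{"fn": "servo_tool", "kwargs": {
  "targets": [
    [[0,0,1],[0,0,0],8],
    [[0,0,1],[0,0,0],8]
  ]
}}

```text
clock: 16.68
tool_pos: [0.5099, 0.1989, 0.1257]
tcp_rot: [2.339, 2.097, 0.001]
contact_force: [0.0, -0.4, -7.6]
grip_width: 0.111
grip_force: 55.0
```

Request:
{"fn": "servo_tool", "kwargs": {
  "targets": [
    [[0,0,1],[0,0,0],8],
    [[0,0,1],[0,0,0],8],
    [[0,0,1],[0,0,0],8],
    [[0,0,0],[0,0,0],8]
  ]
}}

```text
clock: 17.18
tool_pos: [0.5105, 0.1989, 0.1232]
tcp_rot: [2.338, 2.097, 0.002]
contact_force: [1.0, -1.3, -4.0]
grip_width: 0.115
grip_force: 54.5
```

```bash
python3 -c "
from p import *
st()"
```

```text
t 17.18 pos [0.5105 0.1989 0.1232] yaw x 83.8 z [ 0.0016  0.0002 -1.    ] F [ 0.9905 -1.3339 -3.956 ] grip 10.1 54.52854573726654 q [ 0.3262  0.1475  2.0074 -0.0004  0.9851  0.4354]
```

Request:
{"fn": "servo_tool", "kwargs": {
  "targets": [
    [[0,0,1],[0,0,0],8],
    [[0,0,0],[0,0,0],8],
    [[0,0,0],[0,0,0],40],
    [[0,0,0],[0,0,0],40],
    [[0,0,0],[0,0,0],40],
    [[0,0,0],[0,0,0],40],
    [[0,0,-6],[0,0,0],40],
    [[0,0,-20],[0,0,0],40]
  ]
}}

```text
clock: 18.18
tool_pos: [0.5087, 0.1985, 0.1467]
tcp_rot: [-2.338, -2.096, 0.004]
contact_force: [-0.3, -0.5, 0.1]
grip_width: 0.457
grip_force: 0.0
```

Request:
{"fn": "servo_tool", "kwargs": {
  "targets": [
    [[0,0,-40],[0,0,0],40],
    [[0,0,-50],[0,0,0],40],
    [[0,0,-50],[0,0,0],40],
    [[0,0,-40],[0,0,0],40]
  ]
}}

```text
clock: 18.68
tool_pos: [0.51, 0.199, 0.3305]
tcp_rot: [2.338, 2.096, 0.004]
contact_force: [0.8, 0.4, 0.8]
grip_width: 0.458
grip_force: 0.0
```

```bash
cat > k.py <<'E'
from p import *
YAW=83.73; c=np.array([.4871,.2012]); q=np.radians(YAW); cx=np.array([np.cos(q),np.sin(q)]);cy=np.array([-np.sin(q),np.cos(q)])
def W(x,y,z): return np.r_[c+cx*x+cy*y,z]
HX=.0175
def lidpos(th,y=.075,press=0.,u=.075):
    s,co=np.sin(th),np.cos(th)
    x=.045-.09*co+.05*s if th>1.57 else .045-u*co+.05*s
    z=max(.09+u*s+.05*co,.145) if th>1 else .09+u*s+.05*co
    return W(x+HX-press*s,y,z+.019-press*co)
E
cat > e7.py <<'E'
from k import *
p,r=st(); T=down(YAW+90)
p,r=plan(p,r,[(W(.17,.075,.33),T,10),(W(.17,.075,.162),T,5)],0)
fs=grab('side','side5'); ft=grab('top','top5')
E
python3 e7.py
```

```text
t 18.68 pos [0.51   0.199  0.3305] yaw x 83.8 z [ 0.0025  0.0009 -1.    ] F [0.7654 0.3992 0.7799] grip 40.3 0.0 q [ 0.3265 -0.0177  1.7844  0.      1.3721  0.4354]
[[[17,-10,0],[0,0,-0.16],0],[[18,-7,0],[0,0,-0.16],0],[[19,-4,0],[0,0,-0.16],0],[[20,-1,0],[0,0,-0.16],0],[[19,2,0],[0,0,-0.16],0],[[19,6,0],[0,0,-0.15],0],[[18,8,0],[0,0,-0.16],0],[[16,11,0],[0,0,-0.15],0]]
[[[15,13,0],[0,0,-0.16],0],[[11.8,15.5,0.5],[0.001,0.002,-0.15],0],[[0,0,34],[0,0,0],0],[[0,0,33],[0,0,0],0],[[0,0,34],[0,0,0],0],[[0,0,33],[0,0,0],0],[[0.1,0,34],[0,0,0],0]]
```

Request:
{"fn": "servo_tool", "kwargs": {
  "targets": [
    [[17,-10,0],[0,0,-0.16],0],
    [[18,-7,0],[0,0,-0.16],0],
    [[19,-4,0],[0,0,-0.16],0],
    [[20,-1,0],[0,0,-0.16],0],
    [[19,2,0],[0,0,-0.16],0],
    [[19,6,0],[0,0,-0.15],0],
    [[18,8,0],[0,0,-0.16],0],
    [[16,11,0],[0,0,-0.15],0]
  ],
  "squeeze": 20
}}

```text
clock: 19.77
tool_pos: [0.4459, 0.3425, 0.326]
tcp_rot: [-0.647, -3.073, 0.002]
contact_force: [-0.1, -0.6, -0.2]
grip_width: 0.003
grip_force: 0.0
```

Request:
{"fn": "servo_tool", "kwargs": {
  "targets": [
    [[15,13,0],[0,0,-0.16],0],
    [[12,15.5,0],[0,0,-0.15],0],
    [[0,0,30],[0,0,0],0],
    [[0,0,30],[0,0,0],0],
    [[0,0,0],[0,0,0],0]
  ]
}}

```text
clock: 20.4
tool_pos: [0.4286, 0.3767, 0.2633]
tcp_rot: [-0.172, -3.131, 0.008]
contact_force: [0.0, 0.3, 0.3]
grip_width: 0.006
grip_force: 0.0
```

```bash
cat > e8.py <<'E'
from k import *
from b import crop
p,r=st(); T=down(YAW+90)
fs=grab('side','side6'); ft=grab('top','top6')
cv2.imwrite('pics/crop6.png',np.hstack([crop(cv2.imread('pics/top6.png'),150,185,140,105),crop(cv2.imread('pics/side6.png'),290,190,140,105)]))
p,r=plan(p,r,[(W(.165,.075,.162),T,4)]+[(lidpos(t),T,1) for t in (2.0,1.9,1.8,1.7,1.6,1.5,1.4,1.3,1.2,1.1,1.,.9,.8,.7,.6,.5)],0)
E
python3 e8.py
```

```text
t 20.40 pos [0.4286 0.3767 0.2633] yaw x 173.7 z [-0.0061 -0.0048 -1.    ] F [0.0097 0.2814 0.2796] grip 0.5 0.0 q [ 0.6774  0.0684  1.8192  0.      1.2618 -0.7837]
[[[-1,-1,25],[0,0,0],0],[[-1,-1,25],[0,0,0],0],[[0,0,26],[0,0,0],0],[[-0.9,-0.6,25.3],[-0.005,-0.005,0],0],[[0,-19.5,-2],[0,0,0],0],[[0,-6.5,0.1],[0,0,0],0],[[0,-7.3,-6.7],[0,0,0],0],[[0,-8,-6.3],[0,0,0],0]]
[[[0,-8.6,-5.5],[0,0,0],0],[[0,-8,-4.9],[0,0,0],0],[[0,-8,-4],[0,0,0],0],[[0,-8.5,-3.3],[0,0,0],0],[[0,-8.6,-2.3],[0,0,0],0],[[0,-8.9,-1.5],[0,0,0],0],[[0,-9,-0.6],[0,0,0],0],[[0,-9,0.3],[0,0,0],0]]
[[[0,-9,1.2],[0,0,0],0],[[0,-8.7,2],[0,0,0],0],[[0,-8.5,3],[0,0,0],0],[[0,-8.2,3.8],[0,0,0],0]]
```

View pics/crop6.png

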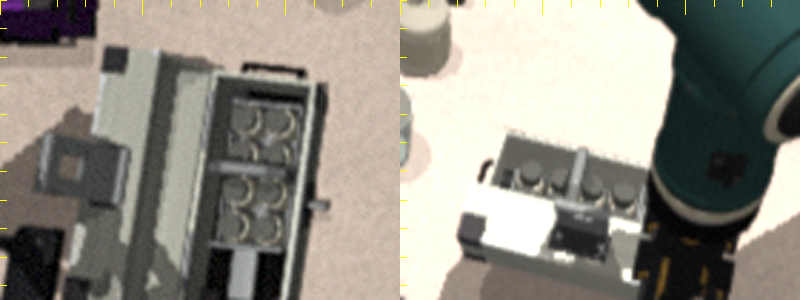

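The rack sits level on the floor inside the case rim, with all four walls clear. The hasp (top (180,245)) is upright and untouched, and the gripper is behind the lid's near end. Next I push the lid.

Request:
{"fn": "servo_tool", "kwargs": {
  "targets": [
    [[-1,-1,25],[0,0,0],0],
    [[-1,-1,25],[0,0,0],0],
    [[0,0,26],[0,0,0],0],
    [[-1,-0.5,25],[-0.005,-0.005,0],0],
    [[0,-19.5,-2],[0,0,0],0],
    [[0,-6.5,0],[0,0,0],0],
    [[0,-7,-6.5],[0,0,0],0],
    [[0,-8,-6.5],[0,0,0],0]
  ]
}}

```text
clock: 21.5
tool_pos: [0.43, 0.3361, 0.1838]
tcp_rot: [0.173, 3.128, 0.016]
contact_force: [0.3, 5.0, 0.8]
grip_width: 0.001
grip_force: 1.9
```

Request:
{"fn": "servo_tool", "kwargs": {
  "targets": [
    [[0,-8.5,-5.5],[0,0,0],0],
    [[0,-8,-5],[0,0,0],0],
    [[0,-8,-4],[0,0,0],0],
    [[0,-8.5,-3.5],[0,0,0],0]
  ]
}}

```text
clock: 22.0
tool_pos: [0.4249, 0.3011, 0.1993]
tcp_rot: [0.172, 3.132, 0.007]
contact_force: [-0.4, 0.1, 0.4]
grip_width: 0.003
grip_force: 0.0
```

```bash
cat > e9.py <<'E'
from k import *
p,r=st()
ft=grab('top','top7'); print([(n,np.round(d['location'],1).tolist(),round(d['p'],2)) for n in('hasp_hinge','hasp_end') for d in robot.mark_of(ft,n)])
w=p-W(0,0,0); print('case frame tip',cx@w[:2],cy@w[:2],p[2]-.019)
for th in(1.2,1.3,1.4,1.5,1.9): print(th,proj(ft,W(.045-.094*np.cos(th)+.014*np.sin(th),0,.09+.094*np.sin(th)+.014*np.cos(th))))
E
python3 e9.py
```

```text
t 22.00 pos [0.4249 0.3011 0.1993] yaw x 173.7 z [ 0.0054  0.0043 -1.    ] F [-0.3962  0.107   0.3938] grip 0.3 0.0 q [ 0.5682  0.0127  1.9989  0.0008  1.1231 -0.8931]
[('hasp_hinge', [193.0, 246.9], 0.84), ('hasp_hinge', [173.4, 150.8], 0.5), ('hasp_end', [189.9, 159.8], 0.81), ('hasp_end', [169.9, 240.3], 0.58)]
case frame tip 0.09248766520492685 0.07269164103784655 0.18034248024369937
1.2 [219.5788 250.0052]
1.3 [215.2815 249.5116]
1.4 [211.0156 249.0388]
1.5 [206.835  248.5929]
1.9 [191.9765 247.1807]
```

```bash
cat >> k.py <<'E'
def lid2(th,y=.075,press=.004,u=.05):
    s,co=np.sin(th),np.cos(th)
    if th>1.57: return W(.045-.09*co+.05*s+HX-press,y,.149+.004*(2-th))
    return W(.045-u*co+.05*s+HX-press*s,y,.09+u*s+.05*co+.019-press*co)
E
cat > e10.py <<'E'
from k import *
p,r=st(); T=down(YAW+90)
p,r=plan(p,r,[(p+[0,0,.03],T,1),(W(.165,.075,.23),T,2),(W(.165,.075,.15),T,3),(W(.149,.075,.149),T,2)]+[(lid2(t),T,1) for t in (1.95,1.85,1.75,1.65,1.57,1.5,1.4,1.3,1.2,1.1,1.,.9,.8,.7,.6,.5,.4,.3,.2,.1,0.)],0)
E
python3 e10.py
```

```text
t 22.15 pos [0.4251 0.3013 0.1993] yaw x 173.7 z [ 0.0057  0.0046 -1.    ] F [ 1.0164  0.6522 -0.6807] grip 0.4 0.0 q [ 0.5683  0.013   1.9987  0.0009  1.1226 -0.8924]
[[[-0.2,0.2,-30],[0.005,0.005,-0.001],0],[[1,36,0],[0,0,0],0],[[1.5,36.2,-0.7],[0,0,0],0],[[0,0,27],[0,0,0],0],[[0,0,26],[0,0,0],0],[[0,0,27],[0,0,0],0],[[0,-8,0],[0,0,0],0],[[0,-8,1],[0,0,0],0]]
[[[0,-10.7,-0.2],[0,0,0],0],[[0,-6.9,-0.4],[0,0,0],0],[[0,-7.7,-0.4],[0,0,0],0],[[0,-8.2,-0.4],[0,0,0],0],[[0,-7,-8.7],[0,0,0],0],[[0,-3.7,-3],[0,0,0],0],[[0,-5.5,-4],[0,0,0],0],[[0,-5.9,-3.4],[0,0,0],0]]
[[[0,-6.1,-2.8],[0,0,0],0],[[0,-6.5,-2.1],[0,0,0],0],[[0,-6.6,-1.5],[0,0,0],0],[[0,-6.8,-0.9],[0,0,0],0],[[0,-6.7,-0.1],[0,0,0],0],[[0,-6.8,0.5],[0,0,0],0],[[0,-6.7,1.2],[0,0,0],0],[[0,-6.5,1.8],[0,0,0],0]]
[[[0,-6.3,2.5],[0,0,0],0],[[0,-6.1,3.1],[0,0,0],0],[[0,-5.7,3.8],[0,0,0],0],[[0,-5.3,4.2],[0,0,0],0],[[0,-4.8,4.8],[0,0,0],0]]
```

Request:
{"fn": "servo_tool", "kwargs": {
  "targets": [
    [[0,0,-30],[0.005,0.005,0],0],
    [[1,36,0],[0,0,0],0],
    [[1.5,36,-0.5],[0,0,0],0],
    [[0,0,27],[0,0,0],0],
    [[0,0,26],[0,0,0],0],
    [[0,0,27],[0,0,0],0],
    [[0,-8,0],[0,0,0],0],
    [[0,-8,1],[0,0,0],0]
  ]
}}

```text
clock: 23.15
tool_pos: [0.4288, 0.3573, 0.1493]
tcp_rot: [0.172, 3.136, 0.0]
contact_force: [0.6, -0.7, -0.2]
grip_width: 0.004
grip_force: 0.0
```

Request:
{"fn": "servo_tool", "kwargs": {
  "targets": [
    [[0,-11,0],[0,0,0],0],
    [[0,-7,0],[0,0,0],0],
    [[0,-7.5,0],[0,0,0],0],
    [[0,-8,0],[0,0,0],0],
    [[0,-7,-1],[0,0,0],0]
  ]
}}

```text
clock: 23.78
tool_pos: [0.429, 0.3265, 0.159]
tcp_rot: [0.174, 3.124, 0.034]
contact_force: [-2.2, 18.4, 18.6]
grip_width: 0.007
grip_force: 10.1
```

```bash
python3 e9.py
```

```text
t 23.77 pos [0.429  0.3265 0.159 ] yaw x 173.6 z [ 0.0138  0.021  -0.9997] F [-2.1721 18.3987 18.578 ] grip 0.6 10.12461394071579 q [ 0.5987  0.0778  2.0114  0.0111  1.0291 -0.8662]
[('hasp_hinge', [203.2, 246.1], 0.78), ('hasp_hinge', [175.5, 149.1], 0.59), ('hasp_end', [187.9, 241.7], 0.61), ('hasp_end', [186.8, 159.9], 0.52)]
case frame tip 0.11821885334948654 0.07146662764217725 0.13998793825485703
1.2 [219.5788 250.0052]
1.3 [215.2815 249.5116]
1.4 [211.0156 249.0388]
1.5 [206.835  248.5929]
1.9 [191.9765 247.1807]
```

Request:
{"fn": "servo_tool", "kwargs": {
  "targets": [
    [[0,0,-5],[0,0,0],0],
    [[0,-5,-4],[0,0,0],0],
    [[0,-6,-4],[0,0,0],0],
    [[0,-6,-4],[0,0,0],0]
  ]
}}

```text
clock: 24.42
tool_pos: [0.4259, 0.3031, 0.1701]
tcp_rot: [0.173, 3.128, 0.014]
contact_force: [5.2, 7.1, -1.6]
grip_width: 0.005
grip_force: 3.4
```

```bash
python3 e9.py
```

```text
t 24.43 pos [0.4259 0.3031 0.1701] yaw x 173.7 z [ 0.0096  0.0081 -0.9999] F [ 5.2422  7.0591 -1.5885] grip 0.5 3.3949164301156998 q [ 0.5699  0.0417  2.027   0.0019  1.0604 -0.8915]
[('hasp_hinge', [216.3, 247.2], 0.69), ('hasp_hinge', [173.2, 148.9], 0.6), ('hasp_hinge', [234.8, 243.9], 0.34), ('hasp_end', [185.4, 158.1], 0.81), ('hasp_end', [214.8, 243.3], 0.63)]
case frame tip 0.09464722430725052 0.07199016024438543 0.15114239181751177
1.2 [219.5788 250.0052]
1.3 [215.2815 249.5116]
1.4 [211.0156 249.0388]
1.5 [206.835  248.5929]
1.9 [191.9765 247.1807]
```

Request:
{"fn": "servo_tool", "kwargs": {
  "targets": [
    [[0,-6,-3],[0,0,0],0],
    [[0,-6.5,-2],[0,0,0],0],
    [[0,-6.5,-1.5],[0,0,0],0],
    [[0,-7,-1],[0,0,0],0],
    [[0,-7,0],[0,0,0],0],
    [[0,-7,0.5],[0,0,0],0],
    [[0,-6.5,1],[0,0,0],0],
    [[0,-6.5,2],[0,0,0],0]
  ]
}}

```text
clock: 25.58
tool_pos: [0.4194, 0.2492, 0.1752]
tcp_rot: [0.173, 3.129, 0.009]
contact_force: [-0.5, 1.1, 11.2]
grip_width: 0.006
grip_force: 5.7
```

```bash
cat >> e9.py <<'E'
for th in(.9,.8,.7,.6,.5,.4,.3): print(th,proj(ft,W(.045-.094*np.cos(th)+.014*np.sin(th),0,.09+.094*np.sin(th)+.014*np.cos(th))),'tip',lid2(th)-[0,0,.019])
plan(p,r,[(lid2(t,press=.006),down(YAW+90),1) for t in (.4,.3,.2,.1,0.,-.03)],0)
E
python3 e9.py
```

```text
t 25.57 pos [0.4194 0.2492 0.1752] yaw x 173.7 z [ 0.008   0.0052 -1.    ] F [-0.4822  1.1179 11.2384] grip 0.5 5.65098837018013 q [ 0.4844 -0.0297  2.0888  0.001   1.073  -0.9766]
[('hasp_hinge', [243.5, 253.2], 0.86), ('hasp_hinge', [174.6, 148.2], 0.54), ('hasp_end', [186.8, 162.0], 0.73), ('hasp_end', [276.2, 253.7], 0.6)]
case frame tip 0.040289671471381336 0.07248641001794938 0.15616156289280103
1.2 [219.5788 250.0052]
1.3 [215.2815 249.5116]
1.4 [211.0156 249.0388]
1.5 [206.835  248.5929]
1.9 [191.9765 247.1807]
0.9 [232.1247 251.5476] tip [0.4199 0.2764 0.1578]
0.8 [236.0211 252.0608] tip [0.4192 0.2697 0.1579]
0.7 [239.6973 252.5632] tip [0.4184 0.263  0.1574]
0.6 [243.1127 253.0489] tip [0.4177 0.2563 0.1562]
0.5 [246.2317 253.5124] tip [0.417  0.2498 0.1543]
0.4 [249.0239 253.949 ] tip [0.4163 0.2435 0.1518]
0.3 [251.4643 254.3541] tip [0.4156 0.2375 0.1487]
[[[2.6,-6.7,6.1],[0.006,0.007,-0.001],0],[[0,-5.9,3.2],[0,0,0],0],[[0,-5.5,3.7],[0,0,0],0],[[0,-5.1,4.3],[0,0,0],0],[[0,-4.6,4.8],[0,0,0],0],[[0,-1.3,1.5],[0,0,0],0]]
```

Request:
{"fn": "servo_tool", "kwargs": {
  "targets": [
    [[0,-7,5],[0,0,0],0],
    [[0,-8,3.5],[0,0,0],0],
    [[0,-8,4],[0,0,0],0],
    [[0,-7,4.5],[0,0,0],0],
    [[0,-7,5],[0,0,0],0],
    [[0,-3,3],[0,0,0],0],
    [[0,0,2],[0,0,0],0]
  ]
}}

```text
clock: 26.6
tool_pos: [0.4163, 0.2188, 0.1586]
tcp_rot: [0.18, 3.128, 0.039]
contact_force: [-33.4, 22.6, 74.9]
grip_width: 0.002
grip_force: 37.5
```

```bash
cat > e11.py <<'E'
from k import *
p,r=st()
w=p-W(0,0,0); print('case frame tip',cx@w[:2],cy@w[:2],p[2]-.019)
ft=grab('top','top8'); print([(n,np.round(d['location'],1).tolist(),round(d['p'],2)) for n in('hasp_hinge','hasp_end') for d in robot.mark_of(ft,n)])
for th in(.2,.1,.05,0): print(th,proj(ft,W(.045-.094*np.cos(th)+.014*np.sin(th),0,.09+.094*np.sin(th)+.014*np.cos(th))))
for h in (1.2,1.4,1.6,1.8,2.): print('hasp end',h,proj(ft,W(-.049-.09*np.sin(h),0,.104-.09*np.cos(h))))
E
python3 e11.py
```

```text
t 26.60 pos [0.4163 0.2188 0.1586] yaw x 173.4 z [ 0.0098  0.0244 -0.9997] F [-33.3549  22.6147  74.9489] grip 0.2 37.46283813052287 q [ 0.4184 -0.0532  2.1448  0.0213  1.0311 -1.0479]
case frame tip 0.00976148001473657 0.07229462379162245 0.1396394605073002
[('hasp_hinge', [254.0, 257.4], 0.97), ('hasp_hinge', [176.9, 151.1], 0.52), ('hasp_end', [294.4, 258.5], 0.96), ('hasp_end', [189.1, 159.0], 0.81)]
0.2 [253.5335 254.7239]
0.1 [255.2173 255.0552]
0.05 [255.9116 255.2056]
0 [256.5067 255.3455]
hasp end 1.2 [292.0321 259.6889]
hasp end 1.4 [293.5925 259.5893]
hasp end 1.6 [293.7166 259.3169]
hasp end 1.8 [292.3323 258.8745]
hasp end 2.0 [289.4274 258.2728]
```

```bash
cat >> k.py <<'E'
def tipW(x,z,Tl,y=0.):   # TCP for tip centre at case (x,y,z), tilt Tl deg
    t=np.radians(Tl); return W(x-.019*np.sin(t),y,z+.019*np.cos(t))
def hsp(h,Tl=40,rho=.03,press=.0,rad=.0065):
    s,co=np.sin(h),np.cos(h); o=.005+rad-press
    return tipW(-.049-rho*s-o*co,.104-rho*co+o*s,Tl)
E
cat > e12.py <<'E'
from k import *
p,r=st(); T=down(YAW,40)
plan(p,r,[(p+[0,0,.10],down(YAW+90),3),(tipW(-.16,.24,40),T,12)],0)
E
python3 e12.py
```

```text
t 26.75 pos [0.4163 0.2188 0.1587] yaw x 173.4 z [ 0.0103  0.024  -0.9997] F [-28.9056  23.004   66.5534] grip 0.6 32.71414157934487 q [ 0.4189 -0.0535  2.145   0.0207  1.0309 -1.0479]
[[[0,1,-33],[0.01,0,0],0],[[0,0,-33],[0.01,0,0],0],[[-0.8,0.5,-34],[0.005,0.008,-0.005],0],[[-6,-15,0],[-0.05,0.05,0.13],0],[[-8,-14,-1],[-0.05,0.04,0.12],0],[[-10,-13,-2],[-0.04,0.04,0.13],0],[[-11,-12,-3],[-0.04,0.05,0.12],0],[[-12,-10,-4],[-0.05,0.05,0.13],0]]
[[[-13,-8,-5],[-0.05,0.04,0.12],0],[[-14,-7,-5],[-0.04,0.05,0.13],0],[[-14,-4,-7],[-0.05,0.04,0.12],0],[[-15,-2,-7],[-0.04,0.05,0.13],0],[[-14,0,-8],[-0.05,0.04,0.12],0],[[-14,2,-8],[-0.04,0.05,0.13],0],[[-13.4,3.3,-9.6],[-0.047,0.043,0.122],0]]
```

Request:
{"fn": "servo_tool", "kwargs": {
  "targets": [
    [[0,0,-5],[0,0,0],0],
    [[0,0,-33],[0.01,0,0],0],
    [[0,1,-33],[0.01,0.005,0],0],
    [[0,0,-30],[0.005,0,-0.005],0]
  ]
}}

```text
clock: 27.25
tool_pos: [0.4126, 0.2097, 0.247]
tcp_rot: [-0.164, -3.133, 0.037]
contact_force: [1.0, -0.1, -0.1]
grip_width: 0.004
grip_force: 0.0
```

Request:
{"fn": "servo_tool", "kwargs": {
  "targets": [
    [[-6,-15,0],[-0.05,0.05,0.13],0],
    [[-8,-14,-1],[-0.05,0.04,0.12],0],
    [[-10,-13,-2],[-0.04,0.04,0.13],0],
    [[-11,-12,-3],[-0.04,0.05,0.12],0],
    [[-12,-10,-4],[-0.05,0.05,0.13],0],
    [[-13,-8,-5],[-0.05,0.04,0.12],0],
    [[-14,-7,-5],[-0.04,0.05,0.13],0],
    [[-14,-4,-7],[-0.05,0.04,0.12],0]
  ]
}}

```text
clock: 28.25
tool_pos: [0.4483, 0.0836, 0.2469]
tcp_rot: [-1.494, -2.346, -0.494]
contact_force: [-0.8, -0.4, -0.2]
grip_width: 0.006
grip_force: 0.0
```

Request:
{"fn": "servo_tool", "kwargs": {
  "targets": [
    [[-15,-2,-7],[-0.04,0.05,0.13],0],
    [[-14,0,-8],[-0.05,0.04,0.12],0],
    [[-14,2,-8],[-0.04,0.05,0.13],0],
    [[-13,3,-9],[-0.047,0.043,0.122],0],
    [[0,0,0],[0,0,0],0]
  ]
}}

```text
clock: 28.88
tool_pos: [0.4647, 0.0204, 0.2446]
tcp_rot: [-1.941, -1.741, -0.675]
contact_force: [0.2, -0.1, 0.4]
grip_width: 0.005
grip_force: 0.0
```

```bash
cat > e13.py <<'E'
from k import *
from b import crop
p,r=st(); T=down(YAW,40)
fs=grab('side','side9'); ft=grab('top','top9')
for n in('hasp_hinge','hasp_end','case_hinge'): print(n,[(np.round(d['location'],1).tolist(),round(d['p'],2)) for d in robot.mark_of(ft,n)],[(np.round(d['location'],1).tolist(),round(d['p'],2)) for d in robot.mark_of(fs,n)])
print('tip',proj(ft,p+r.apply([0,0,.019])),proj(fs,p+r.apply([0,0,.019])))
for a in [(-.045,-.104,.14),(-.045,.104,.14),(.045,-.104,.14),(.045,.104,.14),(-.045,-.104,.09)]: print(a,proj(ft,W(*a)),proj(fs,W(*a)))
cv2.imwrite('pics/crop9.png',np.hstack([crop(cv2.imread('pics/top9.png'),190,195,120,90+20,400,366),crop(cv2.imread('pics/side9.png'),290,170,140,128,400,366)]))
plan(p,r,[(tipW(-.09,.165,40),T,4)]+[(hsp(h),T,1) for h in (1.9,1.7,1.5,1.3,1.1,.9,.7,.5,.3,.15,0)],0)
E
python3 e13.py
```

```text
t 28.88 pos [0.4647 0.0204 0.2446] yaw x 83.7 z [ 0.0636  0.62   -0.782 ] F [ 0.2349 -0.149   0.4278] grip 0.4 0.0 q [-0.4349 -0.0406  2.1006  0.6432  1.3819 -0.5494]
hasp_hinge [([256.7, 257.6], 0.7), ([174.5, 149.1], 0.61)] [([363.4, 239.9], 0.72)]
hasp_end [([189.2, 159.7], 0.8), ([293.1, 258.7], 0.72)] [([369.4, 212.8], 0.59)]
case_hinge [] [([356.6, 274.5], 0.96), ([240.7, 331.4], 0.8)]
tip [305.0677 259.5279] [377.6046 178.2341]
(-0.045, -0.104, 0.14) [258.5209 210.2978] [327.1822 224.5761]
(-0.045, 0.104, 0.14) [246.8481 299.8345] [402.4412 242.2006]
(0.045, -0.104, 0.14) [220.7667 206.2934] [318.4894 251.7343]
(0.045, 0.104, 0.14) [207.8783 295.56  ] [397.3715 271.0821]
(-0.045, -0.104, 0.09) [261.0831 213.2524] [326.6332 234.6894]
[[[5,1,25],[0,0.01,0],0],[[5,1,25],[0,0.01,0],0],[[5,0,25],[0,0,0],0],[[5.7,0.9,25.9],[-0.004,0.005,-0.001],0],[[-13.5,0,41.5],[0,0,0],0],[[-6.2,0,1.8],[0,0,0],0],[[-5.7,0,2.9],[0,0,0],0],[[-5,0,4],[0,0,0],0]]
[[[-4.1,0,5],[0,0,0],0],[[-3,0,5.6],[0,0,0],0],[[-1.8,0,6.2],[0,0,0],0],[[-0.6,0,6.3],[0,0,0],0],[[0.6,0.1,6.4],[0,0,0],0],[[1.4,0,4.7],[0,0,0],0],[[2,0,4.3],[0,0,0],0]]
```

View pics/crop9.png

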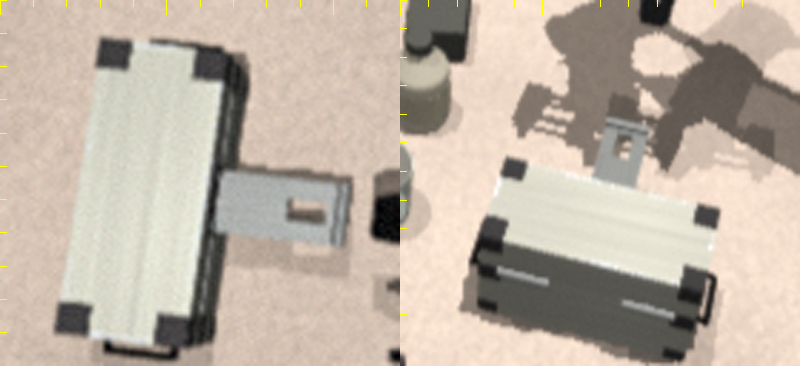

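The crop shows the lid shut flush, corners at top (257,210) and (248,297) as predicted for a 140 mm top. The hasp sticks straight out over the staple, centred on about row 257 with its end at (293,259). The fingers wait at (305,259). Next I swing it down.

Request:
{"fn": "servo_tool", "kwargs": {
  "targets": [
    [[5,1,25],[0,0.01,0],0],
    [[5,1,25],[0,0.01,0],0],
    [[5,0,25],[0,0,0],0],
    [[5.5,1,26],[0,0.005,0],0],
    [[-7,0,20],[0,0,0],0],
    [[-6.5,0,21.5],[0,0,0],0],
    [[-6,0,2],[0,0,0],0],
    [[-5.5,0,3],[0,0,0],0]
  ]
}}

```text
clock: 30.28
tool_pos: [0.4773, 0.1117, 0.1279]
tcp_rot: [-1.921, -1.728, -0.696]
contact_force: [-0.7, 0.5, 0.6]
grip_width: 0.005
grip_force: 0.4
```

Request:
{"fn": "servo_tool", "kwargs": {
  "targets": [
    [[-5,0,4],[0,0,0],0],
    [[-4,0,5],[0,0,0],0],
    [[-3,0,5.5],[0,0,0],0],
    [[-2,0,6],[0,0,0],0]
  ]
}}

```text
clock: 30.78
tool_pos: [0.4773, 0.1141, 0.1026]
tcp_rot: [-1.923, -1.727, -0.696]
contact_force: [0.9, 0.2, 1.3]
grip_width: 0.008
grip_force: 0.4
```

```bash
cat > e14.py <<'E'
from k import *
p,r=st(); T=down(YAW,40)
ft=grab('top','top10'); print([(n,np.round(d['location'],1).tolist(),round(d['p'],2)) for n in('hasp_hinge','hasp_end') for d in robot.mark_of(ft,n)])
w=p+r.apply([0,0,.019])-W(0,0,0); print('case frame tip',cx@w[:2],cy@w[:2],w[2])
for h in (1.2,1,.8,.6,.4,.2,0): w=hsp(h)+T.apply([0,0,.019])-W(0,0,0);print('hasp end',h,proj(ft,W(-.049-.09*np.sin(h),0,.104-.09*np.cos(h))),'tip',cx@w[:2],w[2])
plan(p,r,[(hsp(h,press=.002),T,1) for h in (.5,.3,.15,0)],0)
E
python3 e14.py
```

```text
t 30.77 pos [0.4773 0.1141 0.1026] yaw x 83.7 z [ 0.0643  0.6398 -0.7659] F [0.908  0.2423 1.2952] grip 0.7 0.41051557258469984 q [-0.2515  0.1452  2.2316  0.8141  1.0639 -0.6645]
[('hasp_hinge', [254.8, 256.4], 0.77), ('hasp_hinge', [172.7, 149.2], 0.62), ('hasp_end', [188.4, 159.4], 0.5)]
case frame tip -0.07541758713472281 0.00029928706987810533 0.08809352808860749
hasp end 1.2 [292.0321 259.6889] tip -0.08112828675549853 0.1038477168543229
hasp end 1 [289.1539 259.6194] tip -0.08045760606172052 0.09746784714924661
hasp end 0.8 [285.1113 259.3897] tip -0.07853280988447808 0.09134839376492954
hasp end 0.6 [280.0814 259.0132] tip -0.07543063377331234 0.08573331999675254
hasp end 0.4 [274.2577 258.5065] tip -0.0712747517002927 0.08084648111646292
hasp end 0.2 [267.8439 257.8885] tip -0.06623084556902611 0.07688269996890594
hasp end 0 [261.0505 257.1802] tip -0.06050000000000001 0.074
[[[-0.9,0.2,6.9],[-0.006,0,0],0],[[1,0,6.2],[0,0,0],0],[[1.6,0,4.4],[0,0,0],0],[[2.2,0,4.2],[0,0,0],0]]
```

Tracking well, so I finish the arc and press flat.

Request:
{"fn": "servo_tool", "kwargs": {
  "targets": [
    [[-1,0,7],[0,0,0],0],
    [[1,0,6],[0,0,0],0],
    [[1.5,0,4.5],[0,0,0],0],
    [[2,0,4],[0,0,0],0],
    [[1.5,0,1],[0,0,0],0]
  ]
}}

```text
clock: 31.55
tool_pos: [0.4792, 0.1317, 0.0885]
tcp_rot: [-1.923, -1.73, -0.694]
contact_force: [-2.7, -11.9, 4.9]
grip_width: 0.008
grip_force: 6.1
```

Request:
{"fn": "servo_tool", "kwargs": {
  "targets": [
    [[1.5,0,1.5],[0,0,0],0]
  ]
}}

```text
clock: 31.68
tool_pos: [0.4794, 0.1323, 0.0883]
tcp_rot: [-1.924, -1.733, -0.693]
contact_force: [-9.0, -25.8, 12.4]
grip_width: 0.006
grip_force: 13.5
```

```bash
python3 e14.py
```

```text
t 31.68 pos [0.4794 0.1323 0.0883] yaw x 84.0 z [ 0.0641  0.6359 -0.7691] F [ -8.9904 -25.8493  12.4221] grip 0.5 13.46861857920885 q [-0.2096  0.1672  2.2395  0.8418  1.0193 -0.6681]
[('hasp_hinge', [172.7, 150.7], 0.76), ('hasp_hinge', [253.2, 257.0], 0.43), ('hasp_end', [186.4, 162.2], 0.7), ('hasp_end', [263.1, 255.4], 0.41)]
case frame tip -0.05715987444910913 0.00019511315502697787 0.07372531252287005
hasp end 1.2 [292.0321 259.6889] tip -0.08112828675549853 0.1038477168543229
hasp end 1 [289.1539 259.6194] tip -0.08045760606172052 0.09746784714924661
hasp end 0.8 [285.1113 259.3897] tip -0.07853280988447808 0.09134839376492954
hasp end 0.6 [280.0814 259.0132] tip -0.07543063377331234 0.08573331999675254
hasp end 0.4 [274.2577 258.5065] tip -0.0712747517002927 0.08084648111646292
hasp end 0.2 [267.8439 257.8885] tip -0.06623084556902611 0.07688269996890594
hasp end 0 [261.0505 257.1802] tip -0.06050000000000001 0.074
[[[-5.9,0,-15.8],[-0.006,0.005,0.003],0],[[1.1,0,6.2],[0,0,0],0],[[1.6,0,4.4],[0,0,0],0],[[2.2,0,4.2],[0,0,0],0]]
```

Request:
{"fn": "servo_tool", "kwargs": {
  "targets": [
    [[-3,0,-4],[0,0,0],0],
    [[0,0,-15],[0,0,0],0],
    [[0,0,-35],[0,0,0],0],
    [[0,0,-40],[0,0,0],0],
    [[-20,0,-35],[0,0,0],0],
    [[-30,0,-20],[0,0,0],0],
    [[0,0,0],[0,0,0],0]
  ]
}}

```text
clock: 32.7
tool_pos: [0.4657, -0.0029, 0.1694]
tcp_rot: [-1.925, -1.725, -0.697]
contact_force: [0.6, -0.2, -0.2]
grip_width: 0.008
grip_force: 0.0
```

```bash
cat > e15.py <<'E'
from k import *
from b import crop
p,r=st()
fs=grab('side','side11'); ft=grab('top','top11')
for n in('hasp_hinge','hasp_end'): print(n,[(np.round(d['location'],1).tolist(),round(d['p'],2)) for d in robot.mark_of(ft,n)])
cv2.imwrite('pics/crop11.png',np.hstack([crop(cv2.imread('pics/top11.png'),200,195,100,100,400,400),crop(cv2.imread('pics/side11.png'),200,150,250,250,400,400)]))
E
python3 e15.py
```

```text
t 32.70 pos [ 0.4657 -0.0029  0.1694] yaw x 83.6 z [ 0.0659  0.6395 -0.766 ] F [ 0.5819 -0.1611 -0.2351] grip 0.7 0.0 q [-0.4895  0.083   2.1436  0.6678  1.2923 -0.6954]
hasp_hinge [([173.6, 149.3], 0.79), ([255.7, 253.2], 0.65), ([261.0, 253.9], 0.27)]
hasp_end [([261.2, 255.7], 0.6), ([187.6, 158.7], 0.56), ([318.9, 179.2], 0.37)]
```

View pics/crop11.png

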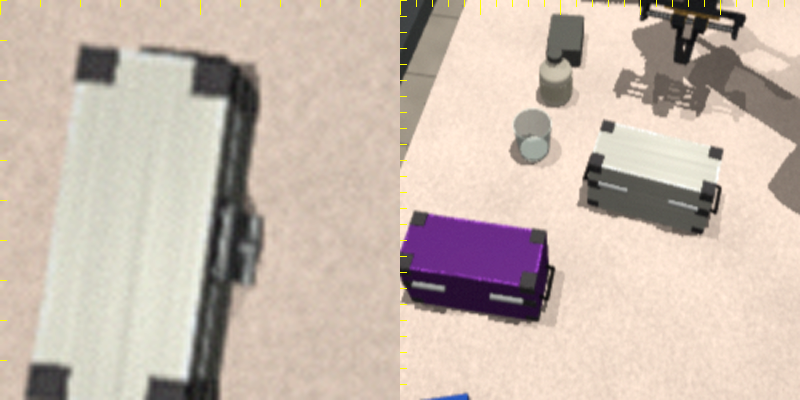

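The lid is shut and the hasp hangs flat on the front: its end is at (261.2,255.7), against a predicted (261.1,257.2) for angle 0. The staple shows through the slot, the bystanders are in place and the robot is clear.

```bash
python3 -c "
from cell import robot
print(robot.sign_off())"
```

```text
the job is handed in; nothing more can be done
None
```

I pulled the rack out, set it in the case, shut the lid and swung the hasp down flat over the staple; the job was handed in at about 33 s of the 72 s allowed, with the bystanders where they started in the last pictures.

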